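Lock the hatch of a gas filter box

TASK

The two gas filter boxes on the table have just been serviced, but the wing fastener on the blue hatch is still open. Turn it clockwise, a full quarter turn to the green dot, so that its red drop pin falls into the locked detent, then let go. Leave the fastener on the yellow hatch locked as it is.

Things in the scene. Friction and masses are not known exactly. Their poses are not given: they have to be found in the camera images.
- blue_grip (a point): point on the turning axis of the wing on the blue hatch: a black upright bar 56 mm long, 14 thick, from 78 to 112 mm above the table; this point is 98 above it. It turns with the wing: z up, y along the bar to the end with the white pointer line, x across the flat sides (pinch there). Its white box (150 x 136 x 60 high, fixed) may have changed places with its twin with a yellow hatch
- blue_wing (a joint): turn of that wing, rad: 0 open, pointer at the red dot; grows clockwise from above to 1.571, pointer at the green dot, against a stop: full home. Starts at 0 to 0.3, stays where left, friction 0.05 N m. Under the bar a steel disc with a tongue (54 mm radius, top 67 mm above the table) turns with it and carries the drop pin until about 1.35; from there the pin falls behind the tongue
- blue_pin: drop pin (the detent) beside that wing, 48 mm from its axis: red shaft 10 mm thick, steel head 17 across, 32 tall, loose in an upright steel bushing fixed to the box (21 across, top 83 mm above the table). Origin: centre of its underside; 67 mm above the table while the wing is open, 60 when dropped, which bars the wing from turning back. The gripper need not touch it
- yellow_wing (a joint): turn of the same wing on the yellow hatch, rad, same meaning; starts locked at 1.571, its pin dropped, and shall stay so

How it is judged:
By the outcome, as a careful person would: the job done as asked, in the order asked, and still so for the second after the job is handed in, with the robot touching nothing.
It also fails if it takes over 32 s, if anything falls off the work surface, if the arm or the gripper's body presses on something with over 40 N, if the wrist force passes 120 N, or if a joint passes its speed limit or range.

ROBOT

A 7-joint arm with a two-finger parallel gripper is mounted at the origin on a cart in front of the work surface, level with it; the furniture and walls round the work are solid. World frame = base frame: x ahead of the robot, y to its left, z up, the work surface at z = 0. Lengths are in mm, angles in rad, forces in N, time in s.
With the tool pointing down it reaches from about 425 to 1025 mm from the base axis. Payload 9.4 kg.
Tool frame: the origin (TCP) lies on the front face of the gripper's body, between the roots of the fingers; the fingertips stand 73 mm ahead of it and the grasp point (between the pads) lies 54 mm ahead of it; z points along the fingers, y is the line along which they close (so a half turn about z gives the same grasp; the last joint's range is limited). The gripper opens to 85 mm and grips with 20 to 120 N. Pads are 22 mm wide; open, the fingers measure 114 mm over their backs; the gripper's body (76 mm by 85 mm) begins 54 mm behind the grasp point. The pads swing forward as they close: fully open they stand 13 mm farther back than shut.
Start: joints at [1.138, 0.599, -0.003, 1.599, 0.002, 0.943, -0.08], TCP at [252.541, -679.594, 303.875] pointing down, gripper open.
Joint ranges: [-2.57, 2.57], [-0.35, 1.97], [-1.29, 1.29], [0.11, 2.56], [-1.05, 4.19], [0.11, 1.86], [-2.63, 2.63]. Speed limits (rad/s): [2.22, 2.22, 3.01, 3.01, 3.14, 3.14, 3.14].

INTERFACE

Orientations are given as a unit quaternion [w, x, y, z].
In Python, from workcell import r gives the robot as it stands.
- The arm moves only by the tool arm_command, never from a script. Its argument "rows" is a list of rows, each a list of 7 numbers: the turn, a rotation vector about the tool's x, y, z in degrees, then the shift along the tool's x, y, z in cm, then the opening, from -1 (shut) to 1 (fully open). In form: [[wx, wy, wz, x, y, z, jaw], ...]. A call has 1 to 5 rows; each row shifts and turns the commanded pose from where the row before left it, along the tool's axes as they then stand; what a row does not reach is not made up. A row lasts 1/10 s, in which the tool goes at most 50 mm and 8.59 degrees, less where a joint would pass 70% of its speed; a pose out of reach is approached as far as the arm can. A call is refused whole if a number of a shift passes 5 or a number of a turn 8.59, either way. A call with a gripper value outside its range is refused whole. The fingers move at their own pace and stop on an object; the grip force is fixed at half the most. Time passes only in rows, so rows that do not move let the fingers close. It gives the time, the measured TCP pose, the force, the opening and the grip force at its end, in the units of the state.
- r.get_state(): the state, without advancing time (a new reading comes with each control period).
- r.capture(name): name is "scene" or "top" or "wrist"; returns the picture (420x560x3 uint8, red, green, blue); there is no depth.
- r.calibration(name): a dict with "fov_y" (degrees; the focal length in pixels is half the picture's height over the tangent of half this angle, whatever the lens; pixels are square), "cx", "cy" (the principal point, pixels), "k1" (the pictures are not rectified: a ray, as slopes to the right and down, at radius r is drawn at 1 + k1 r^2 times it, then the intrinsics apply), "R" (3x3) and "t" (3): a world point X has camera coordinates R X + t. Camera axes: x right, y down, z forward; pixel columns grow to the right and rows downward; lengths in mm; the calibration is good to about 2 mm. A picture is of the moment at which its call begins: read the wrist's pose just before it. calibration takes no time and is no camera call; for the wrist camera it gives the pose at the moment of the call.
- r.close_job(): hands the job in; it is judged then, once.
The state is a dict: "t": time; "joints": joint angles; "joint_vel": joint speeds; "joint_efforts": joint torques, N m; "ee_pos": TCP position; "orientation": TCP orientation; "contact_force": force on the tool from outside, world axes, zero at the start; "wrist_torque": the same for the moment, N m; "opening": finger opening in mm; "gripper_force": force on a finger pad.
Only numpy, scipy, OpenCV 4.12 (cv2) and the standard library are available. Lean on these libraries where they do the work, as an engineer would, in place of code of your own. Each camera call takes 0.05 s, during which the arm holds its last target. There are 200 camera calls.

## Working session

There is one attempt and no reset: what is moved stays moved. The work goes in short steps, Python scripts to look and compute and a tool call to move; the robot and the scene stay as the last step left them, time stands still between calls to the robot, and variables do not carry over. Pictures are saved under pics/ and viewed, at most 10 in all, crops included, and the job is handed in when it is done.

Besides the shell and the picture viewer there is one more tool, called as a command line: name --pt "numbers of a row" for each row, then --argument value for the rest. arm_command: Moves the arm, as the interface text tells. Its arguments: {"type":"object","properties":{"rows":{"type":"array"}},"required":["rows"]}

```bash
mkdir -p pics
cat > h.py <<'E'
import numpy as np, cv2
from workcell import r
from scipy.spatial.transform import Rotation as Ro
def snap(n,f):
    c=r.calibration(n); im=r.capture(n); cv2.imwrite(f'pics/{f}.png',im[:,:,::-1]); return im,c
def K(c):
    f=210/np.tan(np.radians(c['fov_y'])/2); return np.array([[f,0,c['cx']],[0,f,c['cy']],[0,0,1.]]),np.array([c['k1'],0,0,0,0.])
def back(c,px,z):
    k,d=K(c); u=cv2.undistortPoints(np.array(px,float).reshape(-1,1,2),k,d).reshape(-1,2)
    R=np.array(c['R']);t=np.array(c['t']);C=-R.T@t
    D=np.c_[u,np.ones(len(u))]@R
    return C+D*((z-C[2])/D[:,2])[:,None]
def proj(c,X):
    k,d=K(c); R=np.array(c['R']); return cv2.projectPoints(np.array(X,float).reshape(-1,1,3),cv2.Rodrigues(R)[0],np.array(c['t'],float),k,d)[0].reshape(-1,2)
E
python3 - <<'E'
from h import *
for n in('scene','top'): im,c=snap(n,n+'0'); print(n,c)
print(r.get_state())
E
```

```text
scene {'fov_y': 47.5946243588654, 'cx': 282.44174375245314, 'cy': 207.40247524680584, 'k1': 0.052997791079263085, 'R': array([[ 0.89126762, -0.45347551,  0.00141313],
       [-0.18360621, -0.36370827, -0.91323877],
       [ 0.41464538,  0.81368069, -0.40742232]]), 't': array([-448.20579134,  204.81038321,  705.66508604])}
top {'fov_y': 55.67073755897574, 'cx': 279.2500459298036, 'cy': 212.721710205117, 'k1': -0.04492369639973621, 'R': array([[ 0.01472731, -0.99965517,  0.02174067],
       [-0.99908292, -0.01558619, -0.03987969],
       [ 0.0402048 , -0.02113342, -0.99896794]]), 't': array([-21.5503848 , 492.49443811, 964.3429327 ])}
{'t': 0.1, 'joints': array([ 1.13832083,  0.60006241, -0.00254075,  1.60004796,  0.00182087,
        0.9429257 , -0.07980477]), 'joint_vel': array([-0.00038369, -0.00186219, -0.00036896, -0.00199975, -0.00102848,
       -0.00162153,  0.00059509]), 'joint_efforts': array([ 4.66955389e-03, -7.77995396e+01,  1.56938441e+00, -2.58629304e+01,
        1.25906061e-02,  5.43356000e-03, -1.60040514e-05]), 'ee_pos': array([ 252.4082399 , -679.29704223,  303.09149173]), 'orientation': array([-6.92025752e-04,  9.84213749e-01,  1.76982418e-01, -2.01698773e-04]), 'contact_force': array([0.13836773, 0.63009697, 0.59125575]), 'wrist_torque': array([-0.03879382,  0.02441721,  0.00141005]), 'gripper_force': 0.0, 'opening': 85.29020856768476}
```

View pics/top0.png

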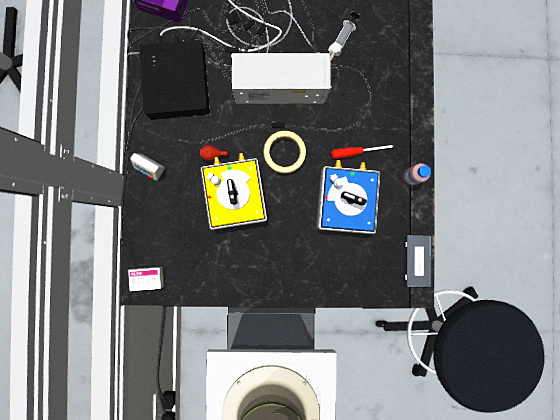

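View pics/scene0.png

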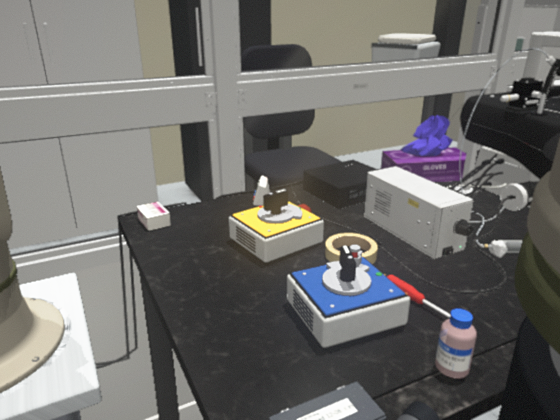

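Run:
```python
from h import *
im=cv2.imread('pics/top0.png'); a=cv2.resize(im[150:246,310:390],None,fx=7,fy=6.25*7/6.25*0+6.25,interpolation=cv2.INTER_CUBIC)
a=cv2.resize(im[155:240,310:390],None,fx=7,fy=7,interpolation=cv2.INTER_CUBIC)
cv2.imwrite('pics/topc.png',a)
c=r.calibration('top'); print(back(c,[[350,198]],100), back(c,[[350,200]],60))
```

```text
[[ 524.60079879 -170.11738379  100.        ]] [[ 523.12498026 -178.14764504   60.        ]]
```

View pics/topc.png

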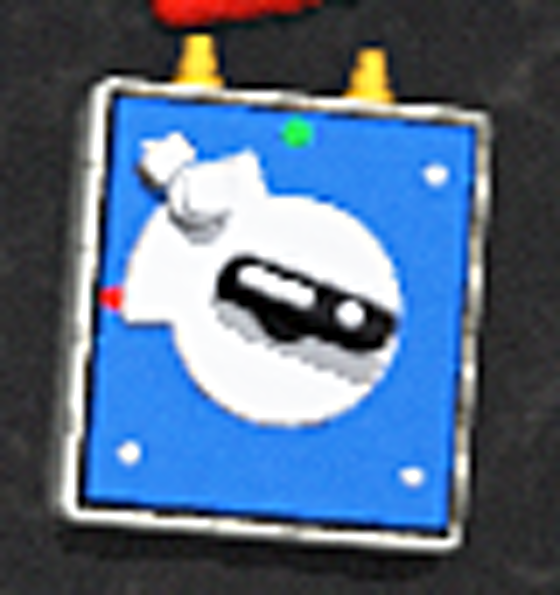

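Blue hatch is right-hand box: disc centre at about top pixel (351,199.6), the pointer points left and about 18° up (partly turned already), the pin is to the upper left. Moving above it.

arm_command --pt "0 0 0 3.6 -3.2 0 0.4" --pt "0 0 0 3.6 -3.2 0 0.4" --pt "0 0 0 3.6 -3.2 0 0.4" --pt "0 0 0 3.6 -3.2 0 0.4" --pt "0 0 0 3.6 -3.2 0 0.4"

```text
t: 0.6
ee_pos: [366.0, -465.0, 303.6]
orientation: [-0.0, 0.984, 0.177, -0.0]
contact_force: [0.7, 0.0, 0.4]
opening: 60.0
gripper_force: 0.0
```

arm_command --pt "0 0 0 3.6 -3.2 0 0.4" --pt "0 0 0 3.6 -3.2 0 0.4" --pt "0 0 0 3.6 -3.2 0 0.4" --pt "0 0 0 3.6 -3.2 0 0.4" --pt "0 0 0 3.6 -3.2 0 0.4"

```text
t: 1.1
ee_pos: [479.0, -252.4, 303.8]
orientation: [-0.0, 0.984, 0.177, -0.0]
contact_force: [0.4, -0.7, 0.5]
opening: 59.7
gripper_force: 0.0
```

arm_command --pt "0 0 -8.5 1.8 -1.6 0 0.0" --pt "0 0 -8.5 0 0 0 0.0" --pt "0 0 -8.5 0 0 0 0" --pt "0 0 -8.5 0 0 0 0" --pt "0 0 -8.5 0 0 0 0"

```text
t: 1.6
ee_pos: [489.7, -232.8, 303.6]
orientation: [-0.0, 0.851, 0.524, -0.0]
contact_force: [-0.1, -0.3, -1.6]
opening: 42.9
gripper_force: 0.0
```

Run:
```python
from h import *
im,c=snap('wrist','w1'); s=r.get_state(); print(s['t'],s['ee_pos'],s['joints'],s['opening'],Ro.from_quat(s['orientation'],scalar_first=True).as_matrix().round(3)); print(c)
print(proj(c,[[524,-173,98]]))
```

```text
1.65 [ 489.64693739 -232.9359171   303.59994972] [ 0.52270836  0.39194568 -0.24839948  2.00772047  0.13725806  0.75817731
 -0.26606083] 42.19121942754838 [[ 0.443  0.897 -0.001]
 [ 0.897 -0.443  0.   ]
 [-0.    -0.001 -1.   ]]
{'fov_y': 61.74236398371314, 'cx': 275.5691511766831, 'cy': 211.23673576218368, 'k1': -0.021748516826963136, 'R': array([[ 8.93485885e-01, -4.49091171e-01, -3.06710932e-04],
       [-4.28393878e-01, -8.52512292e-01,  2.99502050e-01],
       [-1.34765201e-01, -2.67469461e-01, -9.54095607e-01]]), 't': array([-541.4243636 ,  -27.89315208,  382.71032335])}
[[281.42748349 111.23270321]]
```

View pics/w1.png

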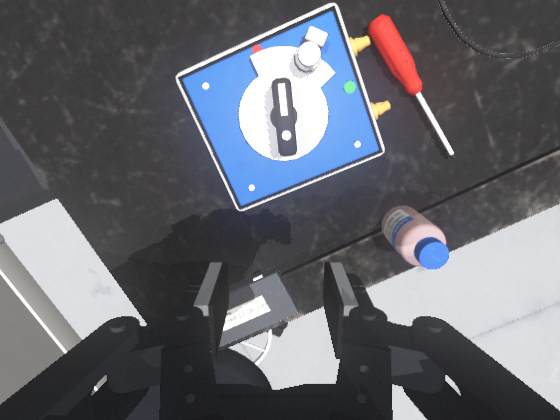

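Run:
```python
from h import *
import pickle
im=cv2.imread('pics/w1.png')
class _:pass
c=r.calibration('wrist')
print(back(c,[[284,118]],67),'disc')
b=back(c,[[282,79],[287,156],[283,83],[283.5,110],[286,135]],112);print(b,'bar')
print(back(c,[[178,77],[336,5],[383,152],[239,210]],60).mean(0),'box')
d=back(c,[[257,49],[350,87]],61);print(d,'dots r,g')
m=cv2.inRange(cv2.cvtColor(im,cv2.COLOR_BGR2HSV),(0,0,0),(180,255,75))[70:165,262:305]
n,l,s,ce=cv2.connectedComponentsWithStats(m);i=1+s[1:,4].argmax();ys,xs=np.where(l==i)
p=back(c,np.c_[xs+262,ys+70],112)[:,:2];print(s[i],p.mean(0))
w,v=np.linalg.eigh(np.cov(p.T));print('bar angle',np.degrees(np.arctan2(v[1,1],v[0,1])))
hsv=cv2.resize(im[65:170,240:330],None,fx=5,fy=5,interpolation=cv2.INTER_CUBIC);cv2.imwrite('pics/w1c.png',hsv)
```

```text
[[ 523.02343678 -179.78862067   67.        ]] disc
[[ 533.26045618 -153.08414718  112.        ]
 [ 513.05583423 -203.18046703  112.        ]
 [ 532.73383823 -155.77253332  112.        ]
 [ 525.08322486 -172.37230326  112.        ]
 [ 519.04715157 -189.02748706  112.        ]] bar
[ 523.63563854 -178.08251722   60.        ] box
[[ 527.09751652 -121.03006452   61.        ]
 [ 583.92075376 -181.75671159   61.        ]] dots r,gTraceback (most recent call last):
  File "<stdin>", line 11, in <module>
ValueError: attempt to get argmax of an empty sequence
```

Bar centre (523,-178.5), bar angle 68°, needing about 71.5° more. Aligning above, then descending.

arm_command --pt "0 0 0 3.2 0.3 0 0.0" --pt "0 0 0 3.2 0.3 0 0.0" --pt "0 0 -4.3 0 0 4 0" --pt "0 0 0 0 0 4 0" --pt "0 0 0 0 0 0 0"

```text
t: 2.15
ee_pos: [522.2, -178.0, 219.8]
orientation: [-0.003, 0.833, 0.553, -0.003]
contact_force: [-0.6, 0.1, -0.2]
opening: 42.5
gripper_force: 0.0
```

Run:
```python
from h import *
im,c=snap('wrist','w2'); s=r.get_state(); print(s['ee_pos'],s['opening'],Ro.from_quat(s['orientation'],scalar_first=True).as_matrix().round(3))
print(proj(c,[[523.2,-178.5,112]]))
```

```text
[ 523.21431576 -178.40002688  222.21657513] 42.57191775393316 [[ 0.39   0.921 -0.005]
 [ 0.921 -0.39   0.001]
 [-0.001 -0.005 -1.   ]]
[[280.21077863 246.64992463]]
```

View pics/w2.png

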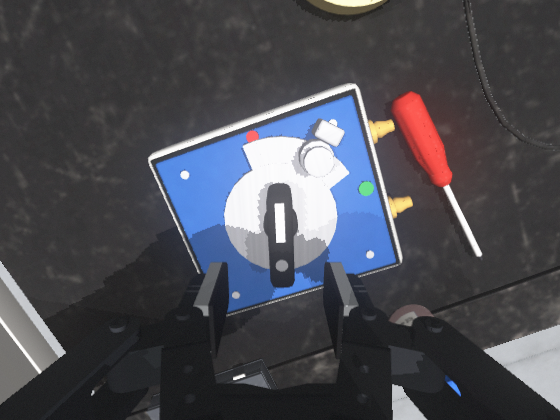

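Run:
```python
from h import *
c=r.calibration('wrist'); s=r.get_state(); print(s['ee_pos'])
print(back(c,[[279,183],[282,287],[280.5,235]],112));print(back(c,[[281,216]],67))
print(back(c,[[252,136],[366,188]],61))
print(back(c,[[150,158],[355,86],[401,263],[225,317]],60).mean(0))
print(proj(c,[[523.2,-178.5,67],[523.2,-178.5,112]]))
```

```text
[ 523.21431576 -178.40002688  222.21657513]
[[ 537.45886767 -146.37201333  112.        ]
 [ 515.40678961 -203.58270689  112.        ]
 [ 526.96396998 -173.59630191  112.        ]]
[[ 526.1442944  -177.44022031   67.        ]]
[[ 529.08028838 -121.77615626   61.        ]
 [ 585.99839437 -183.13447985   61.        ]]
[ 526.9301623  -178.01576729   60.        ]
[[277.58005342 218.97530416]
 [277.63133453 245.07708922]]
```

arm_command --pt "0 0 -1 0.27 0.13 2.4 0" --pt "0 0 0 0 0 2.4 0" --pt "0 0 0 0 0 2.1 0" --pt "0 0 0 0 0 0 0" --pt "0 0 0 0 0 0 -0.4"

```text
t: 2.7
ee_pos: [527.2, -177.1, 156.4]
orientation: [0.001, 0.828, 0.56, 0.0]
contact_force: [-0.8, -0.3, -0.4]
opening: 29.4
gripper_force: 0.0
```

arm_command --pt "0 0 0 0 0 0 -0.7" --pt "0 0 0 0 0 0 -1" --pt "0 0 0 0 0 0 -1" --pt "0 0 0 0 0 0 -1" --pt "0 0 0 0 0 0 -1"

```text
t: 3.2
ee_pos: [525.3, -176.2, 156.7]
orientation: [-0.0, 0.828, 0.56, -0.001]
contact_force: [-6.9, 3.6, 8.7]
opening: 13.2
gripper_force: 59.1
```

arm_command --pt "0 0 3 0 -0.05 0 -1" --pt "0 0 5 0 0 0 -1" --pt "0 0 5 0 0 0 -1" --pt "0 0 5 0 0 0 -1" --pt "0 0 5 0 0 0 -1"

```text
t: 3.7
ee_pos: [525.7, -176.5, 156.8]
orientation: [0.0, 0.924, 0.382, 0.0]
contact_force: [-2.9, 0.8, 4.1]
opening: 12.9
gripper_force: 58.6
```

arm_command --pt "0 0 5 0 0 0 -1" --pt "0 0 5 0 0 0 -1" --pt "0 0 5 0 0 0 -1" --pt "0 0 5 0 0 0 -1" --pt "0 0 5 0 0 0 -1"

```text
t: 4.2
ee_pos: [526.0, -177.0, 156.7]
orientation: [0.0, 0.985, 0.173, 0.0]
contact_force: [-2.4, -1.4, 4.3]
opening: 13.1
gripper_force: 58.6
```

Run:
```python
from h import *
s=r.get_state()
for k in('ee_pos','contact_force','wrist_torque','opening','gripper_force','joints'):print(k,s[k])
q=Ro.from_quat(s['orientation'],scalar_first=True).as_matrix();print(np.degrees(np.arctan2(q[1,0],q[0,0])))
```

```text
ee_pos [ 525.9573392  -177.03783756  156.73758811]
contact_force [-2.40426837 -1.42871057  4.32139191]
wrist_torque [-0.39627933  0.73356402  0.04023165]
opening 13.123548444363996
gripper_force 58.59528422355652
joints [ 0.20442588  0.60981739  0.02625058  2.11046646 -0.0370566   0.42069464
 -0.96311343]
19.93458508989082
```

arm_command --pt "0 0 5 0 0 0 -1" --pt "0 0 5 0 0 0 -1" --pt "0 0 5 0 0 0 -1" --pt "0 0 5 0 0 0 -1" --pt "0 0 3 0 0 0 -1"

```text
t: 4.7
ee_pos: [526.0, -177.6, 156.8]
orientation: [0.0, 1.0, -0.027, 0.001]
contact_force: [-3.4, -3.9, 3.0]
opening: 13.0
gripper_force: 58.7
```

```bash
cat > st.py <<'E'
from h import *
s=r.get_state()
for k in('ee_pos','contact_force','wrist_torque','opening','gripper_force'):print(k,s[k])
q=Ro.from_quat(s['orientation'],scalar_first=True).as_matrix();print(np.degrees(np.arctan2(q[1,0],q[0,0])))
E
python3 st.py
```

```text
ee_pos [ 526.01656474 -177.60362676  156.76304716]
contact_force [-3.38923847 -3.89885458  2.95243655]
wrist_torque [-0.87117982  0.74586197  0.04305468]
opening 13.015031919392667
gripper_force 58.68225038051605
-3.0875364653263317
```

arm_command --pt "0 0 2 0 0 0 -1" --pt "0 0 1 0 0 0 -1" --pt "0 0 0 0 0 0 -1"

```text
t: 5.0
ee_pos: [526.0, -177.6, 156.8]
orientation: [0.0, 0.999, -0.05, 0.001]
contact_force: [-3.2, -4.5, 6.8]
opening: 12.6
gripper_force: 62.0
```

```bash
python3 st.py
```

```text
ee_pos [ 526.04029936 -177.59888209  156.7638953 ]
contact_force [-3.16062701 -4.48869751  6.83753899]
wrist_torque [-1.08748371  0.97100799  1.09328341]
opening 12.648686391836561
gripper_force 61.95226728916168
-5.7586817315886325
```

Wrist torque rose to 1.1 N·m at the stop. Releasing and rising.

arm_command --pt "0 0 0 0 0 0 -0.4" --pt "0 0 0 0 0 0 -0.35" --pt "0 0 0 0 0 0 -0.35" --pt "0 0 0 0 0 -2 -0.35" --pt "0 0 0 0 0 -4 -0.35"

```text
t: 5.5
ee_pos: [525.2, -175.9, 213.4]
orientation: [-0.001, 0.999, -0.051, -0.002]
contact_force: [0.2, -0.7, 0.8]
opening: 27.7
gripper_force: 0.0
```

arm_command --pt "0 0 0 0 0 -4 -0.35" --pt "0 0 0 -4 0 -3 0" --pt "0 0 0 -4 0 0 0" --pt "0 0 0 0 0 0 0" --pt "0 0 0 0 0 0 0"

```text
t: 6.0
ee_pos: [446.2, -168.2, 285.5]
orientation: [-0.0, 0.999, -0.051, 0.001]
contact_force: [0.9, -0.4, 0.2]
opening: 42.4
gripper_force: 0.0
```

Run:
```python
from h import *
im,c=snap('wrist','w3'); s=r.get_state(); print(s['ee_pos'],s['t'])
a=proj(c,[[526,-177,80]])[0].astype(int);print(a)
y,x=max(a[1]-100,0),max(a[0]-130,0)
cv2.imwrite('pics/w3c.png',cv2.resize(im[y:y+190,x:x+260,::-1],None,fx=3,fy=3,interpolation=cv2.INTER_CUBIC));print(x,y)
```

```text
[ 447.12901757 -168.3174222   285.21516155] 6.05
[276  95]
146 0
```

View pics/w3c.png

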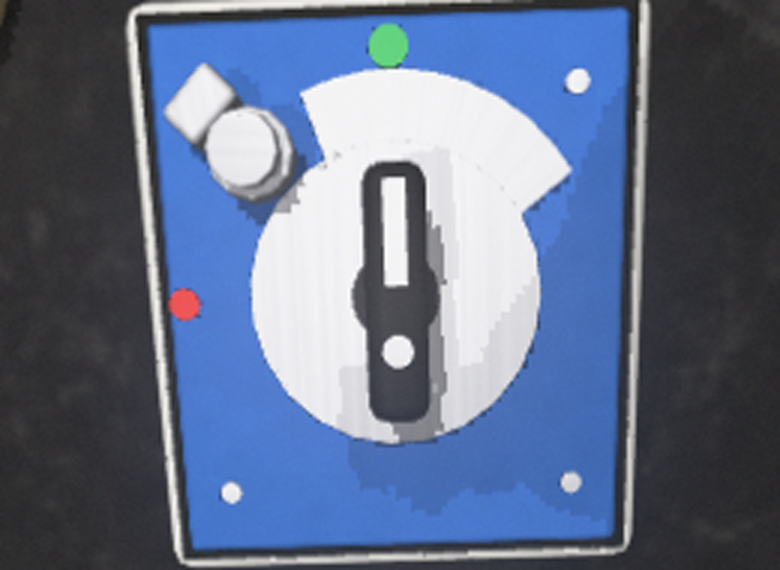

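The pointer is at the green dot and the tongue has passed the pin. I'll triangulate the pin head's height to confirm it dropped.

Run:
```python
from h import *
im,c=snap('wrist','w4a')
import pickle; pickle.dump(c,open('c4.pkl','wb')); print(r.get_state()['ee_pos'])
```

```text
[ 447.50433752 -168.36453464  284.94514258]
```

arm_command --pt "0 0 0 0 -4.5 -1 0" --pt "0 0 0 0 -4.5 0 0" --pt "0 0 0 0 -4 0 0" --pt "0 0 0 0 0 0 0" --pt "0 0 0 0 0 0 0"

```text
t: 6.6
ee_pos: [460.6, -38.1, 294.4]
orientation: [0.0, 0.999, -0.049, -0.0]
contact_force: [0.2, -0.5, 0.0]
opening: 42.3
gripper_force: 0.0
```

arm_command --pt "0 0 0 0 0 0 0" --pt "0 0 0 0 0 0 0"

```text
t: 6.8
ee_pos: [459.8, -40.3, 294.7]
orientation: [0.0, 0.999, -0.052, -0.0]
contact_force: [0.1, 0.2, 0.5]
opening: 42.7
gripper_force: 0.0
```

Run:
```python
from h import *
import pickle
im,c=snap('wrist','w4b'); pickle.dump(c,open('c5.pkl','wb'))
a=proj(c,[[556,-140,92]])[0].astype(int);b=proj(pickle.load(open('c4.pkl','rb')),[[556,-140,92]])[0].astype(int)
ia=cv2.imread('pics/w4a.png');ib=im[:,:,::-1]
o=[]
for I,p in((ia,b),(ib,a)):
    y,x=max(p[1]-45,0),max(p[0]-30,0); print(x,y); o.append(cv2.resize(I[y:y+110,x:x+75],(375,550),interpolation=cv2.INTER_CUBIC))
cv2.imwrite('pics/pair.png',np.hstack(o)); print(proj(c,[[526,-177,67]]))
```

```text
188 12
369 12
[[434.61959305  96.45227971]]
```

View pics/pair.png

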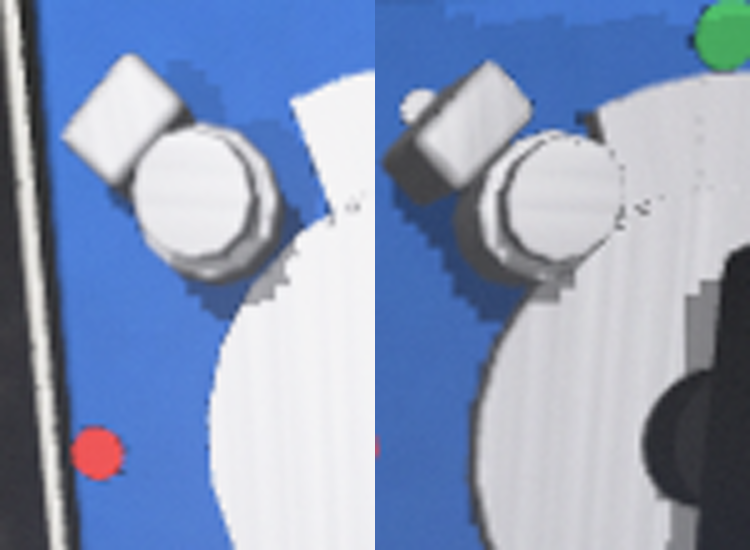

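Run:
```python
from h import *
import pickle
A=pickle.load(open('c4.pkl','rb'));B=pickle.load(open('c5.pkl','rb'))
def tri(a,b):
    P=[];u=[]
    for c,p in((A,a),(B,b)):
        k,d=K(c);u.append(cv2.undistortPoints(np.array([[p]],float),k,d).reshape(2,1));P.append(np.c_[c['R'],c['t']])
    X=cv2.triangulatePoints(P[0],P[1],u[0],u[1]);return (X[:3]/X[3]).ravel().round(1)
L=lambda x,y:(188+x/5,12+y/5)
R=lambda x,y:(369+(x-375)/5,12+y/5)
print('head',tri(L(193,193),R(563,197)),'tongue(67)',tri(L(290,100),R(593,110)),'notch(67)',tri(L(331,222),R(623,222)))
```

```text
head [ 559.8 -145.8   90.5] tongue(67) [ 574.3 -159.2   66. ] notch(67) [ 557.1 -163.4   67.5]
```

The pin head is at about 91 mm (dropped would be 92, raised 99), so it is in the detent. Handing in.

```bash
python3 -c "
from workcell import r
print(r.close_job())"
```

```text
the job is handed in; nothing more can be done
None
```

The blue hatch fastener is turned clockwise to the stop with its pointer at the green dot, its drop pin has fallen (head measured at about 91 mm), the gripper has let go and is clear, and I never touched the yellow one; the job was handed in at about 7 s.

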